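# Re-grip a filter riser on the angled block and lay it in the steriliser cradle

## Robot

A 7-joint arm with a two-finger parallel gripper is mounted at the origin on the work surface. World frame = base frame: x ahead of the robot, y to its left, z up, the work surface at z = 0. Lengths are in m, angles in degrees, forces in N, time in s.
With the tool pointing down it reaches from about 0.425 to 0.875 m from the base axis. Payload 4.7 kg.
Tool frame: the origin (TCP) lies midway between the tips of the shut fingers; the grasp point (between the pads) lies 19 mm behind it; z points along the fingers, x is the direction in which the jaws open and shut, and the axes are right-handed (so a half turn about z gives the same grasp; the last joint's range is limited). The gripper opens to 87 mm and grips with 3 to 60 N. Pads are 19 mm wide; open, the fingers measure 117 mm over their backs; the gripper's body (75 mm by 190 mm) begins 51 mm behind the grasp point.
Start: joints at [-72.072, 18.392, -4.016, 83.108, 1.295, 78.541, -3.26], TCP at [0.191, 0.621, 0.223] pointing down, gripper open.
Joint ranges: [-163.93, 163.93], [-17.29, 119.83], [-79.2, 71.16], [3.27, 140.29], [-89.18, 269.18], [5.43, 117.66], [-154.24, 154.24]. Speed limits (degrees/s): [147.25, 147.25, 180, 180, 180, 180, 180].

## Interface

Orientations are given as [roll, pitch, yaw] about the fixed x, y, z axes, in that order (R = Rz(yaw) Ry(pitch) Rx(roll)).
In Python, from cell import telemetry, optics, env gives the robot as it stands.
- The arm moves only by the tool arm_command, never from a script. Its arguments are lists of equal length, an entry for each row: "translation": the shift along the tool's x, y, z in cm, a list of three; "twist": the turn about the tool's z in degrees. In form: {"translation": [[x, y, z], ...], "twist": [twist, ...]}. A call has 1 to 10 rows; each row shifts and turns the pose as measured when the row begins, along the tool's axes as they then stand; what a row does not reach is not made up. A row lasts 1/8 s, in which the tool goes at most 62.5 mm and 10.7 degrees, less where a joint would pass 70% of its speed; a pose out of reach is approached as far as the arm can. A call is refused whole if a number of a shift passes 6.25 or a number of a turn 10.7, either way. A call with a gripper value outside its range is refused whole. "grip" is the opening in per cent of the stroke, from 0 (shut) to 100 (fully open), set as the call begins (left out, the last holds). The fingers move at their own pace and stop on an object; "force" is the grip in N (left out, the last holds). Time passes only in rows, so rows that do not move let the fingers close. It gives the time, the measured TCP pose, the force and the opening at its end, in the units of the state.
- telemetry.get_obs(): the state, without advancing time (a new reading comes with each control period).
- optics.read_camera(name): name is "scene" or "top" or "wrist"; returns a dict with "img" (480x640x3 uint8, blue, green, red), "fx", "fy", "cx", "cy" (pixels), "extrinsics" (4x4, takes a point from camera to world coordinates); the wrist camera has in their place "hand_eye" (4x4, takes a point from camera to tool coordinates, whose origin is the TCP and whose axes are the tool frame's). Camera axes: x right, y up, looking along -z (the intrinsics and any distortion apply to the point x, -y, -z); pixel columns grow to the right and rows downward; lengths in m; the calibration is good to about 2 mm. A picture is of the moment at which its call begins: read the wrist's pose just before it. There is no depth.
- env.sign_off(): hands the job in, once; it reports no verdict.
The state is a dict: "time_s": time; "qpos": joint angles; "joint_velocities": joint speeds; "effort": joint torques, N m; "tool_pos": TCP position; "tool_rot": TCP orientation; "force": force on the tool from outside, world axes, zero at the start; "wrist_torque": the same for the moment, N m; "grip_width": finger opening in m.
Only numpy, scipy, OpenCV 4.12 (cv2) and the standard library are available. Lean on these libraries where they do the work, as an engineer would, in place of code of your own. Each camera call takes 0.05 s, during which the arm holds its last target. There are 200 camera calls.

## Task

Lift the long riser out of the rack by its head, park it in the notches of the angled block (head uphill, tube end on the foot stop) and let go of it there. Then take it again across its tube, lift it off and lower it level into the steel cradle, head in the wide notch, tube in the narrow one, and only then let go. Leave the plug, the bottle and the jar alone.

Things in the scene. Friction and masses are not known exactly. Their poses are not given: they have to be found in the camera images.
- riser_center (a point): The riser: grey plastic tube, 24 mm diameter, 110 mm long, with a white solid round head, 44 mm diameter, 50 mm long, on one end; 160 mm overall, 0.1 to 0.2 kg, balancing near this point. It hangs upright in one of the rack's two holes (which one varies). Point: on its axis, half-way along, 80 mm from the tube's end, 30 mm below the head's underside. z: along the axis to the head.
- riser_head (a point): Centre of the riser's head, on the axis, 55 mm from riser_center; the head's flat top is 25 mm farther on, its underside (resting on the rack's top plate at the start) 25 mm back.
- plug_center (a point): Bystander: a short plug hanging in the rack's other hole, stem 24 mm diameter and 60 mm long, white head 34 mm diameter and only 20 mm tall. Point half-way along it, 20 mm below the head's underside; z to the head.
- rack: Grey plastic rack, fixed, 220 mm (x) by 90 mm (y), 125 mm tall, on the robot's left or right. 30 mm through holes at x = -55 and +55 mm in its 12 mm top plate, open below. Origin under its centre on the bench, z up. The riser's tube hangs down to 15 mm above the bench: lift it at least 110 mm to free it.
- block: The fixed angled block: grey base plate 90 mm (x) by 170 mm (y), aluminium slope rising at 45 degrees towards its +y, a foot stop at the low end and two V notches for the tube. Origin on the bench below its middle, z up.
- park: The block's notches. Origin: where the centre of a parked riser's tube end stands on the foot stop, 60 mm above the bench. z: the parked riser's axis, up the slope to the head, 45 degrees above level. x: level, across the slope. y: into the slope, so -y points out of it, 45 degrees up. The foot stop is 50 mm wide and reaches 16 mm out from the axis.
- park_center (a point): Where riser_center is when parked: 80 mm up the axis from the foot stop; axes as park. The V notches (90 degrees, mouth 54 mm, 75 mm overall, walls ending 10 mm out from the axis) carry the tube at 7 to 21 and 86 to 100 mm from the foot stop; between them the tube is free on both sides, with 40 mm from axis to slope for fingers. The head, at 110 to 160 mm, hangs free.
- cradle: Fixed steel cradle across the block from the rack: base 90 mm (x) by 200 mm (y), 8 mm thick; origin under its centre on the bench, z up, +y towards the wide notch. 90 degree V notches: narrow, for the tube, at y = -68 to -54 mm; wide, for the head, at y = 45 to 65 mm. Their walls end 4 to 10 mm above the lying riser's axis; nothing stands between them.
- cradle_center (a point): Where riser_center belongs: over the cradle's origin, 60 mm above the bench; axes as cradle. The riser lies level along y. Thin end plates, 50 mm wide and 70 mm tall, inner faces at y = -91 and +91 mm, leave it 11 mm of play at either end.
- cradle_head (a point): Where riser_head belongs: 55 mm from cradle_center along the cradle's +y, over the wide notch.
- sample_bottle: Bystander: white plastic bottle, 62 mm diameter, 130 mm tall, standing on the bench beyond the work; origin at the centre of its underside.
- specimen_jar: Bystander: small white jar with an orange lid, 50 mm diameter, 75 mm tall, standing on the bench beyond the work; origin at the centre of its underside.
Mind the look-alikes: they are no part of the job. What is shaped like the cradle but purple is not meant. What is shaped like the part that bears riser_center but yellow is not meant.

How it is judged (in metres and radians):
On the way, in this order (a step that is already met when the one before it is completed fails the run):
1. the riser rests in the angled block's notches, head uphill, let go of and at rest (distance between riser_center and park_center below 0.018 m and angle between the z axis of riser_center and the z axis of park, either way round below 0.1 rad and angle between riser_center's own z axis and vertical below 1 rad and contact force between riser and the fingers below 0.05 N and linear speed of riser below 0.02 m/s), for 0.3 s.
2. the riser is held across its tube, lifted off the block (contact force between riser and the fingers above 1 N and contact force between riser and block below 0.05 N and z of the grasp point in the frame of riser_center between -0.08 and 0.025 m and distance between riser_center and park_center above 0.04 m), for 0.1 s.
3. the riser is lowered into the cradle's notches while still held (distance between riser_head and cradle_head below 0.018 m and distance between riser_center and cradle_center below 0.018 m and angle between the z axis of riser_center and the y axis of cradle, either way round below 0.07 rad and z of riser_center in the frame of cradle between 0.054 and 0.066 m and z of riser_head in the frame of cradle below 0.066 m and x of riser_center in the frame of cradle between -0.006 and 0.006 m and contact force between riser and the fingers above 1 N), for 0.05 s.
At the end, for the whole second after the job is handed in: The riser lies at rest and released in the cradle, head over the wide notch (head and middle each within 18 mm of their places), level and in line with the cradle within 4 degrees, its axis within 6 mm of the notches' centre line both in height and sideways (distance between riser_head and cradle_head below 0.018 m and distance between riser_center and cradle_center below 0.018 m and angle between the z axis of riser_center and the y axis of cradle, either way round below 0.07 rad and z of riser_center in the frame of cradle between 0.054 and 0.066 m and z of riser_head in the frame of cradle below 0.066 m and x of riser_center in the frame of cradle between -0.006 and 0.006 m and contact force between riser and the fingers below 0.05 N and linear speed of riser below 0.02 m/s and angular speed of riser below 0.2 rad/s); the robot touches nothing.
It fails at once if the plug is moved more than 25 mm (distance of plug_center from where it was at the start of the episode above 0.025 m).
It fails at once if the sample bottle is moved more than 25 mm (distance of sample_bottle from where it was at the start of the episode above 0.025 m).
It fails at once if the specimen jar is moved more than 25 mm (distance of specimen_jar from where it was at the start of the episode above 0.025 m).
It also fails if it takes over 58 s, if anything falls off the work surface, if the arm or the gripper's body presses on something with over 40 N, if the wrist force passes 120 N, or if a joint passes its speed limit or range.

## Working session

There is one attempt and no reset: what is moved stays moved. The work goes in short steps, Python scripts to look and compute and a tool call to move; the robot and the scene stay as the last step left them, time stands still between calls to the robot, and variables do not carry over. Pictures are saved under pics/ and viewed, about 8 in all and at most 12, crops included, and the job is handed in when it is done.

Besides the shell and the picture viewer there is one more tool, called in YAML: its name, and indented under it one key for each argument. arm_command: Moves the arm, as the interface text tells. Its arguments: {"type":"object","properties":{"translation":{"type":"array","items":{"type":"array","items":{"type":"number"}}},"twist":{"type":"array","items":{"type":"number"}},"grip":{"type":"number"},"force":{"type":"number"}},"required":["translation","twist"]}

```bash
ls; mkdir -p pics
cat > h.py <<'E'
import numpy as np, cv2
from cell import telemetry, optics, env
from scipy.spatial.transform import Rotation as R
def save(name,fn):
    o=telemetry.get_obs(); c=optics.read_camera(name); cv2.imwrite('pics/'+fn,c['img'])
    if name=='wrist':
        T=np.eye(4);T[:3,:3]=R.from_euler('xyz',o['tool_rot'],degrees=True).as_matrix();T[:3,3]=o['tool_pos'];E=T@c['hand_eye']
    else: E=c['extrinsics']
    np.savez('pics/'+fn[:-4]+'.npz',E=E,K=[c['fx'],c['fy'],c['cx'],c['cy']])
    return c,E
def ray(fn,u,v):
    d=np.load('pics/'+fn+'.npz');fx,fy,cx,cy=d['K'];E=d['E']
    r=E[:3,:3]@np.array([(u-cx)/fx,-(v-cy)/fy,-1]);return E[:3,3],r
def onz(fn,u,v,z):
    o,r=ray(fn,u,v);return o+r*(z-o[2])/r[2]
def tri(*obs):
    A=np.zeros((3,3));b=np.zeros(3)
    for fn,u,v in obs:
        o,r=ray(fn,u,v);r=r/np.linalg.norm(r);P=np.eye(3)-np.outer(r,r);A+=P;b+=P@o
    x=np.linalg.solve(A,b);return x
def proj(fn,p):
    d=np.load('pics/'+fn+'.npz');fx,fy,cx,cy=d['K'];E=np.linalg.inv(d['E']);q=E[:3,:3]@np.array(p)+E[:3,3]
    return np.array([cx+fx*q[0]/-q[2],cy+fy*q[1]/q[2]])
E
python3 - <<'E'
from h import *
for k in ['scene','top','wrist']:
    c,E=save(k,k+'0.png'); print({a:b for a,b in c.items() if a!='img'})
print(telemetry.get_obs())
E
```

```text
pics
{'fx': 573.6153509703948, 'fy': 573.6153509703948, 'cx': 322.5689805356404, 'cy': 231.94063927552799, 'extrinsics': array([[-0.50043101, -0.68173382,  0.53367387,  1.143326  ],
       [ 0.86567552, -0.38459563,  0.32045607,  0.39026594],
       [-0.01321711,  0.62235456,  0.78262386,  0.97952667],
       [ 0.        ,  0.        ,  0.        ,  1.        ]])}
{'fx': 568.4040516169035, 'fy': 568.4040516169035, 'cx': 327.84809609868097, 'cy': 238.39929919859398, 'extrinsics': array([[-0.02224525,  0.97048067, -0.24015083,  0.28092313],
       [-0.99975112, -0.02199932,  0.00370514,  0.01874368],
       [-0.00168739,  0.24017348,  0.97072852,  1.20228501],
       [ 0.        ,  0.        ,  0.        ,  1.        ]])}
{'fx': 361.2986821759368, 'fy': 361.2986821759368, 'cx': 321.19112901848285, 'cy': 239.10743113509233, 'hand_eye': array([[ 9.99999512e-01, -4.98849389e-04, -8.52814956e-04,
         8.79233699e-04],
       [-7.24435002e-04, -9.57153094e-01, -2.89581474e-01,
        -7.90860051e-02],
       [-6.71816933e-04,  2.89581951e-01, -9.57152988e-01,
        -1.60786604e-01],
       [ 0.00000000e+00,  0.00000000e+00,  0.00000000e+00,
         1.00000000e+00]])}
{'time_s': 0.15, 'qpos': array([-72.0720714 ,  18.42932824,  -4.01659018,  83.15890563,
         1.29509626,  78.53992539,  -3.25915497]), 'joint_velocities': array([ 0.00725941, -0.1575902 ,  0.05436311, -0.14935816,  0.0422938 ,
        0.0122481 , -0.00968182]), 'effort': array([-1.45250306e-04, -4.91792893e+01, -4.04705079e-01, -3.12877464e+01,
       -6.40687533e-02,  4.04892932e-02,  1.29890727e-04]), 'tool_pos': array([0.19125669, 0.62079319, 0.2217121 ]), 'tool_rot': array([1.79995227e+02, 8.29338863e-02, 7.28833316e+01]), 'force': array([-0.3511899 ,  0.37691672, -0.8170173 ]), 'wrist_torque': array([-0.04194135,  0.01847887,  0.02666991]), 'grip_width': 0.087106392131119}
```

View pics/scene0.png

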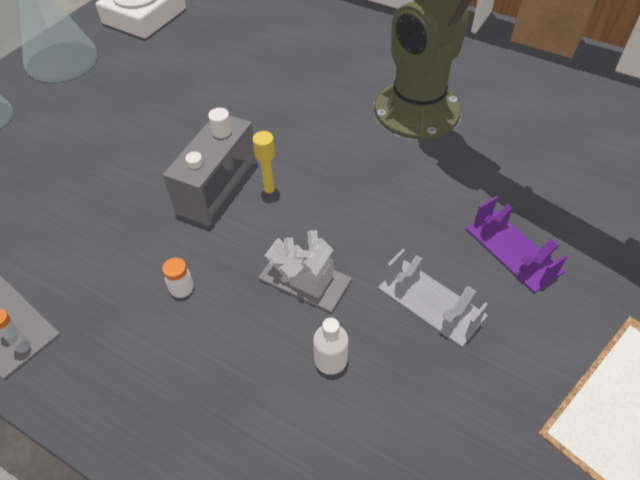

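View pics/top0.png

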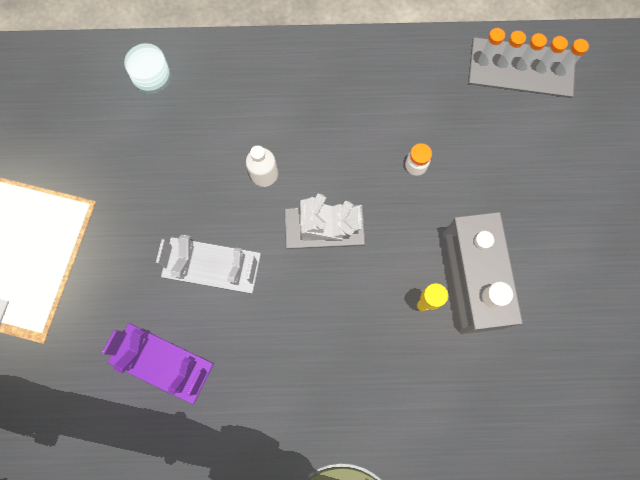

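The scene view shows the riser's head at (220,117), the plug at (194,160), the yellow look-alike at (264,145), the block at (305,270), the steel cradle at (432,295) and the purple one at (515,245). The top view has the riser head at (499,294), plug (484,240), yellow (434,296), block (325,225), steel cradle (211,265) and purple (160,362).

Run:
```python
from h import *
t=cv2.imread('pics/top0.png');s=cv2.imread('pics/scene0.png')
def crop(im,x,y,w,h,k): return cv2.resize(im[y:y+h,x:x+w],None,fx=k,fy=k,interpolation=cv2.INTER_CUBIC)
a=np.zeros((600,800,3),np.uint8)
p=crop(t,150,180,240,115,3.3333);a[:p.shape[0],:p.shape[1]]=p[:, :800]
p=crop(t,445,205,85,130,1.6)
a[384:384+p.shape[0],0:p.shape[1]]=p
p=crop(s,160,100,100,70,3);a[384:594,150:450]=p
p=crop(s,250,225,110,70,3);a[384:594,460:790]=p
cv2.imwrite('pics/m1.png',a)
for n,u,v,z in [('head top',500,290,.175),('plug top',484,237,.145),('rackTL',457,219,.125),('rackTR',500,214,.125),('rackBR',521,325,.125),('rackBL',474,329,.125),('cradle',211,265,.008),('block',325,228,.008)]:
    print(n,onz('top0',u,v,z))
```

```text
head top [ 0.43124529 -0.29625765  0.175     ]
plug top [ 0.5384673  -0.28453197  0.145     ]
rackTL [ 0.58099895 -0.2403846   0.125     ]
rackTR [ 0.58930279 -0.32592635  0.125     ]
rackBR [ 0.37148809 -0.34475339  0.125     ]
rackBL [ 0.36602351 -0.25580704  0.125     ]
cradle [0.52340827 0.26553465 0.008     ]
block [0.59980811 0.01985823 0.008     ]
```

View pics/m1.png

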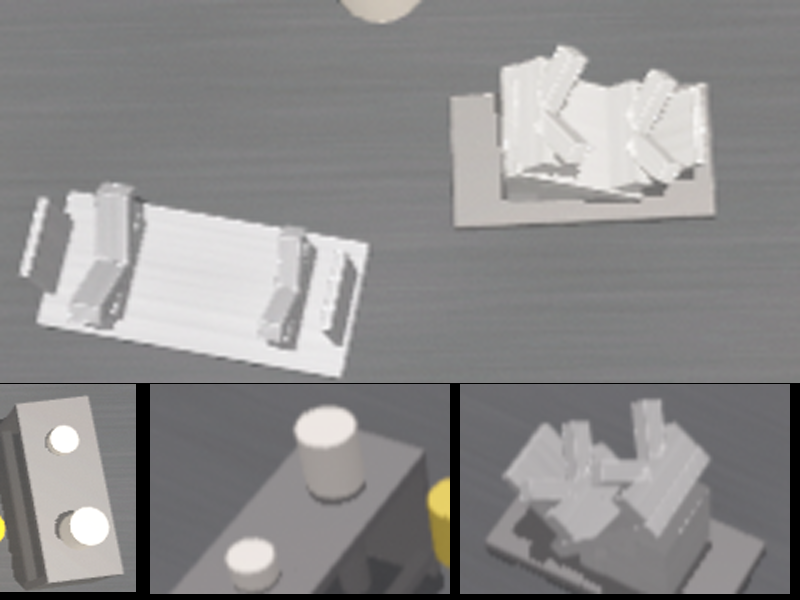

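The crops show the block's base at crop (450–715, 95–227), i.e. real px (285–365, 208–248). The upper notch is on its left (+y world) and the foot stop on its right. Wide notch of the cradle is on its left (px ~183,258), the narrow one at right (236,266). Candidates for the riser: white tall head top (499,294), the chosen one; the short plug (484,240) and the yellow one (434,296) are not it.

```bash
cat >> h.py <<'E'
def plan(tgt,yaw,step=5.0,dyaw=9.0,pos=None,rot=None):
    o=telemetry.get_obs();p=np.array(o['tool_pos'] if pos is None else pos);y0=(o['tool_rot'] if rot is None else rot)[2]
    d=np.array(tgt)-p;dy=(yaw-y0+180)%360-180
    n=int(max(1,np.ceil(np.linalg.norm(d)*100/step),np.ceil(abs(dy)/dyaw)))
    T=[]
    for i in range(n):
        M=R.from_euler('xyz',[180,0,y0+dy*i/n],degrees=True).as_matrix()
        T.append([round(float(a),2) for a in M.T@(d/n)*100])
    print(n,'rows',T,[round(-dy/n,2)]*n)
E
python3 - <<'E'
from h import *
from scipy.optimize import least_squares
def fit(pts,x0):  # pts: (img,u,v, local xyz) ; pose x,y,yaw
    def f(q):
        c,s=np.cos(q[2]),np.sin(q[2]);r=[]
        for im,u,v,l in pts:
            r+=list(proj(im,[q[0]+c*l[0]-s*l[1],q[1]+s*l[0]+c*l[1],l[2]])-[u,v])
        return r
    o=least_squares(f,x0);print(o.x[:2],np.degrees(o.x[2]));print(np.round(o.fun,1))
C=lambda u,v:(150+u/3.3333,180+v/3.3333)
S=lambda u,v:(250+(u-460)/3,225+(v-384)/3)
# cradle: local +y ~ world +y (image left); local x ~ world x (image up)
fit([('top0',*C(342,377),(-.045,-.1,.008)),('top0',*C(369,242),(.045,-.1,.008)),('top0',*C(38,322),(-.045,.1,.008)),('top0',*C(70,193),(.045,.1,.008)),
('scene0',380,289,(.045,-.1,.008)) if 0 else ('top0',*C(342,377),(-.045,-.1,.008))],[.52,.26,0])
fit([('top0',*C(450,97),(.045,.085,.008)),('top0',*C(455,227),(-.045,.085,.008)),('top0',*C(715,215),(-.045,-.085,.008)),
('scene0',*S(565,592),(.045,.085,.008)) if 0 else ('scene0',*S(764,548),(-.045,.085,.008))],[.6,.02,0])
print(tri(('top0',500,293),('scene0',220,115)))
S2=lambda u,v:(160+(u-150)/3,100+(v-384)/3);A=lambda u,v:(445+u/1.6,205+(v-384)/1.6)
print('head top',tri(('top0',*A(89,526)),('scene0',*S2(326,426))),'plug',tri(('top0',*A(64,439)),('scene0',*S2(250,554))))
print('yellow',tri(('top0',434,295),('scene0',264,139)))
plan([.5,.30,.30],25)
E
```

```text
[0.5238822  0.26498527] -11.126624654167061
[ 0.2  0.2  0.5 -0.3 -0.6  0.7 -0.2 -1.   0.2  0.2]
[0.60393473 0.0207419 ] 1.3896972049620404
[-0.1 -1.  -0.4 -0.   0.3 -0.   0.3 -1. ]
[ 0.42493432 -0.29415912  0.17431445]
head top [ 0.42414862 -0.29631633  0.17510205] plug [ 0.53358763 -0.28584564  0.14568967]
yellow [ 0.42718333 -0.17878244  0.15782194]
10 rows [[-2.16, 3.89, -0.78], [-1.82, 4.06, -0.78], [-1.48, 4.2, -0.78], [-1.12, 4.31, -0.78], [-0.76, 4.39, -0.78], [-0.39, 4.44, -0.78], [-0.02, 4.45, -0.78], [0.35, 4.44, -0.78], [0.72, 4.39, -0.78], [1.09, 4.32, -0.78]] [np.float64(4.79), np.float64(4.79), np.float64(4.79), np.float64(4.79), np.float64(4.79), np.float64(4.79), np.float64(4.79), np.float64(4.79), np.float64(4.79), np.float64(4.79)]
```

Run:
```python
from h import *
plan([.52,.26,.30],-5)
```

```text
10 rows [[-2.48, 4.2, -0.78], [-1.89, 4.5, -0.78], [-1.26, 4.72, -0.78], [-0.61, 4.84, -0.78], [0.05, 4.88, -0.78], [0.71, 4.83, -0.78], [1.36, 4.69, -0.78], [1.98, 4.46, -0.78], [2.57, 4.15, -0.78], [3.11, 3.76, -0.78]] [np.float64(7.79), np.float64(7.79), np.float64(7.79), np.float64(7.79), np.float64(7.79), np.float64(7.79), np.float64(7.79), np.float64(7.79), np.float64(7.79), np.float64(7.79)]
```

arm_command:
  translation:
    - [-2.5,4.2,-0.8]
    - [-1.9,4.5,-0.8]
    - [-1.3,4.7,-0.8]
    - [-0.6,4.8,-0.8]
    - [0,4.9,-0.8]
    - [0.7,4.8,-0.8]
    - [1.4,4.7,-0.8]
    - [2,4.5,-0.8]
    - [2.6,4.2,-0.8]
    - [3.1,3.8,-0.8]
  twist: [7.8,7.8,7.8,7.8,7.8,7.8,7.8,7.8,7.8,7.8]
  grip: 100
  force: 20

```text
time_s: 1.4
tool_pos: [0.5178, 0.2441, 0.2996]
tool_rot: [179.7, 0.3, -7.1]
force: [-0.5, 0.8, -0.5]
grip_width: 0.0869
```

Run:
```python
from h import *
save('wrist','w1.png')
o=telemetry.get_obs();print(o['tool_pos'],o['tool_rot'],o['qpos'])
plan([.60,-.02,.32],0)
```

```text
[0.52323517 0.23594898 0.3009088 ] [ 1.79487776e+02 -4.35234764e-02 -7.95307594e+00] [-46.52807749   7.73378392  21.68801533  87.73219165  -2.40512712
  85.32212549 -32.7651558 ]
6 rows [[1.86, 4.05, -0.32], [1.76, 4.09, -0.32], [1.67, 4.13, -0.32], [1.57, 4.17, -0.32], [1.48, 4.2, -0.32], [1.38, 4.24, -0.32]] [np.float64(-1.33), np.float64(-1.33), np.float64(-1.33), np.float64(-1.33), np.float64(-1.33), np.float64(-1.33)]
```

arm_command:
  translation:
    - [1.9,4,-0.3]
    - [1.8,4.1,-0.3]
    - [1.7,4.1,-0.3]
    - [1.6,4.2,-0.3]
    - [1.5,4.2,-0.3]
    - [0.5,3,-0.3]
    - [0,0,0]
    - [0,0,0]
  twist: [-1.3,-1.3,-1.3,-1.3,-1.3,-1.3,0,0]

```text
time_s: 2.45
tool_pos: [0.5945, -0.0144, 0.3188]
tool_rot: [179.5, 0.2, 0.2]
force: [0.2, 0.8, 1.1]
grip_width: 0.087
```

Run:
```python
from h import *
save('wrist','w2.png')
o=telemetry.get_obs();print(o['tool_pos'],o['tool_rot'],o['qpos'])
plan([.43,-.22,.33],0)
a=cv2.imread('pics/w1.png');b=cv2.imread('pics/w2.png')
cv2.imwrite('pics/m2.png',cv2.resize(np.vstack([a[60:440,60:580],b[60:440,60:580]]),None,fx=.78,fy=.78) if 0 else b)
```

```text
[ 0.59445257 -0.01461448  0.31891651] [1.79423443e+02 2.30490533e-01 1.54471036e-01] [-28.6569753   10.8395272   32.05648415  83.30049642  -5.14441925
  87.6910691    3.31971437]
6 rows [[-2.75, 3.42, -0.18], [-2.75, 3.42, -0.18], [-2.75, 3.42, -0.18], [-2.75, 3.42, -0.18], [-2.74, 3.42, -0.18], [-2.74, 3.42, -0.18]] [np.float64(0.03), np.float64(0.03), np.float64(0.03), np.float64(0.03), np.float64(0.03), np.float64(0.03)]
```

View pics/m2.png

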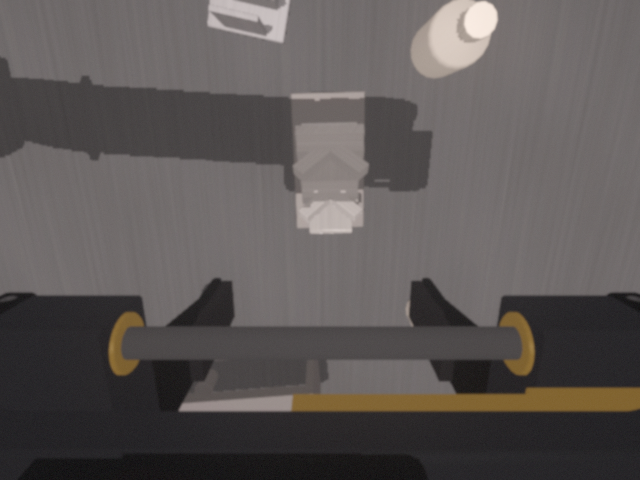

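The wrist view shows the block: base top edge (292–365, 93), upper notch about (330,160), foot stop about (330,220); cradle at (250,15), bottle at (455,35).

Run:
```python
from h import *
b=cv2.imread('pics/w2.png');t=cv2.imread('pics/top0.png')
p=cv2.resize(b[85:240,283:375],None,fx=3.8,fy=3.8,interpolation=cv2.INTER_CUBIC)
q=cv2.resize(t[190:252,280:370],None,fx=4.8,fy=4.8,interpolation=cv2.INTER_CUBIC)
f=np.zeros((600,800,3),np.uint8);f[:p.shape[0],:p.shape[1]]=p;f[:q.shape[0],360:360+q.shape[1]]=q
w=cv2.imread('pics/w1.png');r=cv2.resize(w[20:200,200:440],(432,290));f[305:595,360:792]=cv2.resize(w[20:300,180:540],(432,290))
f=np.clip(f.astype(float)*1.4,0,255).astype(np.uint8);cv2.imwrite('pics/m3.png',f)
```

```text
(no output)
```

View pics/m3.png

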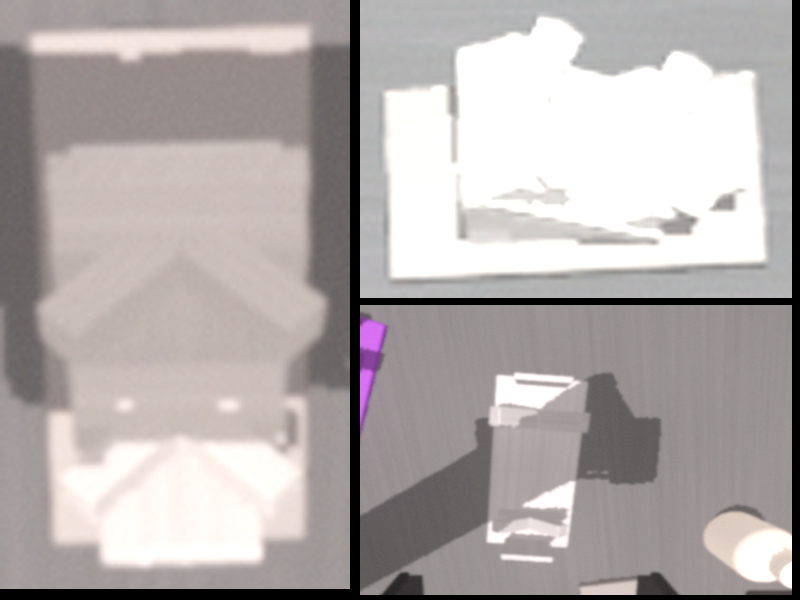

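Run:
```python
from h import *
W=lambda u,v:(283+u/3.8,85+v/3.8)
T=lambda u,v:(280+u/4.8-75,190+v/4.8)
L=onz('w2',*W(101,547),.0713);Rr=onz('w2',*W(262,547),.0713)
print('foot edge',L,Rr,np.linalg.norm(L-Rr),(L+Rr)/2)
print('baseback',onz('w2',*W(32,33),.008),onz('w2',*W(308,28),.008))
print('base front',onz('w2',*W(52,543),.008),onz('w2',*W(305,540),.008))
y=np.radians(1.4);yy=np.array([-np.sin(y),np.cos(y),0]);xx=np.array([np.cos(y),np.sin(y),0])
mid=(L+Rr)/2;P=mid+yy*.0113;P[2]=.06;print('park',P)
a=np.array([0,0,1])
def pk(x,yo,s): return P+x*xx+yo*(yy-a)/2**.5+s*(yy+a)/2**.5
for n,p in [('upper inner L s100',pk(-.027,-.01,.1)),('upper inner R',pk(.027,-.01,.1)),('apex s100',pk(0,.017,.1)),('upL outer s100',pk(-.0375,.0005,.1)),('upL s86',pk(-.027,-.01,.086)),('apex86',pk(0,.017,.086)),('low in L s21',pk(-.027,-.01,.021)),('low R s7',pk(.027,-.01,.007))]:
    u=proj('w2',p);t=proj('top0',p);print(n,(u-[283,85])*3.8,'top crop',(t-[280,190])*4.8+[360,0])
C=lambda u,v:(180+(u-360)*360/432,20+(v-305)*280/290)
print('cradle w1 base',onz('w1',*C(488,540),.008),onz('w1',*C(568,546),.008),onz('w1',*C(497,376),.008),onz('w1',*C(586,381),.008))
```

```text
foot edge [ 0.58105646 -0.04728639  0.0713    ] [ 0.63067196 -0.0470755   0.0713    ] 0.04961594349571443 [ 0.60586421 -0.04718094  0.0713    ]
baseback [0.55783032 0.10521196 0.008     ] [0.64585675 0.10696978 0.008     ]
base front [ 0.56137617 -0.06368586  0.008     ] [ 0.65133158 -0.06219828  0.008     ]
park [ 0.60558813 -0.03588432  0.06      ]
upper inner L s100 [ 73.66047178 328.8985834 ] top crop [557.25500258 154.43030826]
upper inner R [293.41747436 324.300804  ] top crop [551.47809028  27.48213836]
apex s100 [180.73966644 242.09985195] top crop [508.92485453 106.07574652]
upL outer s100 [ 32.09734549 296.18162075] top crop [540.38085961 185.02314161]
upL s86 [ 77.13060407 363.49864949] top crop [581.79420969 159.82313831]
apex86 [180.42867601 278.4949782 ] top crop [533.34088825 111.76301325]
low in L s21 [ 90.4769669  496.57283759] top crop [690.34399724 183.67845496]
low R s7 [269.51442704 516.99420782] top crop [705.46310519  68.17776261]
cradle w1 base [0.46381777 0.18182516 0.008     ] [0.55021742 0.16314619 0.008     ] [0.50156263 0.37216226 0.008     ] [0.5864945  0.35639176 0.008     ]
```

The crop gives apex (185,245) and foot-stop edge (101–262,547). My park model predicts the apex at (181,242) and the foot width 49.6 mm, so it fits. Head top triangulated at z=0.175, as it should be.

Run:
```python
from h import *
plan([.4235,-.296,.30],0)
```

```text
7 rows [[-2.45, 4.01, 0.27], [-2.45, 4.01, 0.27], [-2.45, 4.02, 0.27], [-2.45, 4.02, 0.27], [-2.45, 4.02, 0.27], [-2.45, 4.02, 0.27], [-2.44, 4.02, 0.27]] [np.float64(0.02), np.float64(0.02), np.float64(0.02), np.float64(0.02), np.float64(0.02), np.float64(0.02), np.float64(0.02)]
```

arm_command:
  translation:
    - [-2.4,4,0.2]
    - [-2.4,4,0.2]
    - [-2.4,4,0.2]
    - [-2.4,4,0.2]
    - [-2.4,4,0.2]
    - [-2.4,4,0.2]
    - [-1.6,3,0.2]
    - [0,0,0]
    - [0,0,0]
  twist: [0,0,0,0,0,0,0,0,0]

```text
time_s: 3.62
tool_pos: [0.4375, -0.2783, 0.3062]
tool_rot: [179.7, 0.1, 1.7]
force: [-0.4, 0.5, -0.2]
grip_width: 0.0869
```

Run:
```python
from h import *
save('wrist','w3.png')
o=telemetry.get_obs();print(o['tool_pos'],o['tool_rot'],o['qpos'])
print(proj('w3',[.4235,-.296,.175]),proj('w3',[.5336,-.2858,.145]))
plan([.4235,-.296,.136],0)
```

```text
[ 0.43738857 -0.27846488  0.30617878] [1.79664878e+02 1.65730263e-01 1.71934654e+00] [-14.96373008  -0.80842123  44.27576091  95.30680758   0.94019658
  85.2419357   30.95141906]
[303.38040985 248.98429362] [424.19880703 231.68054065]
4 rows [[-0.36, 0.43, 4.25], [-0.36, 0.43, 4.25], [-0.35, 0.43, 4.25], [-0.35, 0.44, 4.25]] [np.float64(0.43), np.float64(0.43), np.float64(0.43), np.float64(0.43)]
```

View pics/w3.png

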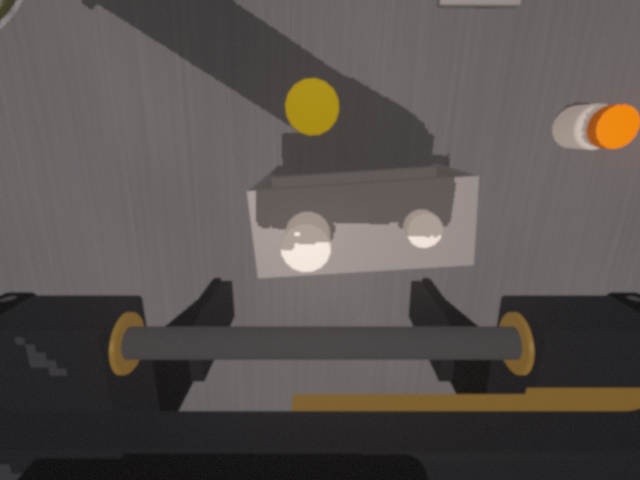

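Head top sits at (305,247) against the predicted (303,249), with the plug at (423,230) and yellow at (312,106). The choice and position are confirmed, so I descend.

arm_command:
  translation:
    - [-1.4,1.7,2]
    - [0,0,4]
    - [0,0,4]
    - [0,0,3.5]
    - [0,0,2]
    - [0,0,0]
  twist: [1,1,0,0,0,0]

```text
time_s: 4.42
tool_pos: [0.4306, -0.2873, 0.1469]
tool_rot: [179.7, 0.1, 0.8]
force: [-0.3, 0.4, -0.5]
grip_width: 0.0869
```

Run:
```python
from h import *
o=telemetry.get_obs();print(o['tool_pos'],o['tool_rot'])
plan([.4235,-.296,.136],0)
```

```text
[ 0.43058664 -0.28733084  0.14685971] [1.79713367e+02 6.42261122e-02 7.62928423e-01]
1 rows [[-0.72, 0.86, 1.09]] [np.float64(0.76)]
```

arm_command:
  translation:
    - [-0.8,0.9,0.8]
    - [-0.5,0.6,0.8]
    - [0,0,0]
  twist: [1,0,0]

```text
time_s: 4.8
tool_pos: [0.4187, -0.3034, 0.132]
tool_rot: [179.6, -0.1, -0.2]
force: [-0.4, 0.5, 0.7]
grip_width: 0.0873
```

arm_command:
  translation:
    - [0,0,0]
    - [0,0,0]
    - [0,0,0]
    - [0,0,0]
  twist: [0,0,0,0]
  grip: 0
  force: 25

```text
time_s: 5.3
tool_pos: [0.4197, -0.3037, 0.1332]
tool_rot: [179.6, -0.2, -0.2]
force: [0.3, 0.2, 0.6]
grip_width: 0.0548
```

Run:
```python
from h import *
o=telemetry.get_obs();print(o['tool_pos'],o['tool_rot'],o['grip_width'],o['qpos'])
```

```text
[ 0.41968143 -0.30366673  0.13316453] [179.62156351  -0.24761214  -0.18027526] 0.05476371968554598 [-10.99526664   6.73639818  46.96954522 110.03268634  -5.24690832
  65.02827014  37.77966634]
```

arm_command:
  translation:
    - [0.2,-0.4,-0.1]
    - [0.2,-0.4,-0.1]
    - [0,0,0]
  twist: [0,0,0]
  grip: 65

```text
time_s: 5.68
tool_pos: [0.4243, -0.2947, 0.1353]
tool_rot: [179.6, -0.3, -0.1]
force: [-0.1, -0.5, -0.8]
grip_width: 0.0568
```

arm_command:
  translation:
    - [0,0,0]
    - [0,0,0]
    - [0,0,0]
    - [0,0,0]
  twist: [0,0,0,0]
  grip: 0
  force: 25

```text
time_s: 6.18
tool_pos: [0.4242, -0.2947, 0.1353]
tool_rot: [179.6, -0.3, -0.1]
force: [-0.5, 0.9, -0.1]
grip_width: 0.0435
```

arm_command:
  translation:
    - [0,0,-1.5]
    - [0,0,-2.5]
    - [0,0,-3]
    - [0,0,-3]
    - [0,0,-3]
    - [0,0,-3]
    - [0,0,-2.5]
    - [0,0,-1.5]
    - [0,0,0]
    - [0,0,0]
  twist: [0,0,0,0,0,0,0,0,0,0]

```text
time_s: 7.42
tool_pos: [0.4208, -0.2949, 0.3466]
tool_rot: [179.6, -0.3, -0.4]
force: [0.6, 0.4, -1.6]
grip_width: 0.0437
```

Run:
```python
from h import *
save('scene','s1.png');c=cv2.imread('pics/s1.png')
cv2.imwrite('pics/s1c.png',cv2.resize(c[30:330,120:420],(600,600)))
o=telemetry.get_obs();print(o['tool_pos'],o['tool_rot'],o['grip_width'],o['qpos'],o['force'])
```

```text
[ 0.42072677 -0.29493982  0.34650116] [179.59463714  -0.32042995  -0.40282982] 0.043552433976026504 [-14.50244643  -2.59171096  45.30883272  91.9691796    2.02991493
  89.37283831  30.36715162] [ 1.13175978 -0.98818695 -1.29087674]
```

View pics/s1c.png

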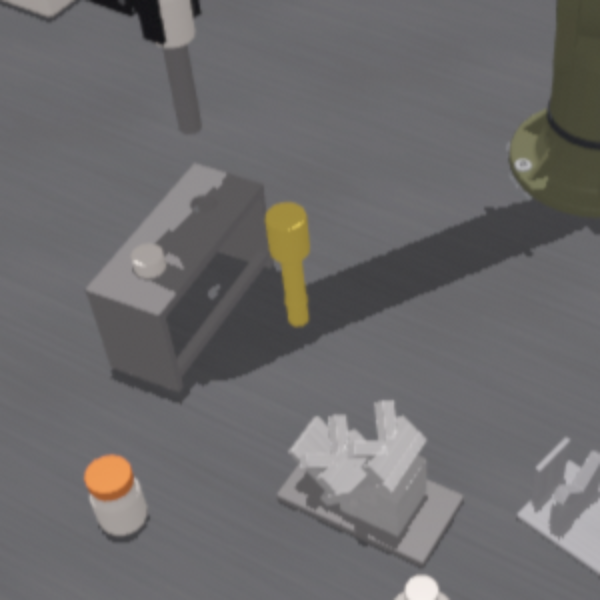

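The crop shows the riser hanging vertically from the gripper, clear of the rack. The plug is at crop (148,260), undisturbed.

Run:
```python
from h import *
plan([.6055,-.031,.29],1.3,step=4)
```

```text
9 rows [[2.03, -2.95, 0.63], [2.04, -2.94, 0.63], [2.05, -2.93, 0.63], [2.06, -2.93, 0.63], [2.07, -2.92, 0.63], [2.08, -2.91, 0.63], [2.09, -2.91, 0.63], [2.1, -2.9, 0.63], [2.11, -2.89, 0.63]] [np.float64(-0.19), np.float64(-0.19), np.float64(-0.19), np.float64(-0.19), np.float64(-0.19), np.float64(-0.19), np.float64(-0.19), np.float64(-0.19), np.float64(-0.19)]
```

arm_command:
  translation:
    - [1.2,-1.6,0]
    - [2,-2.8,0.2]
    - [2.4,-3.4,0.5]
    - [2.4,-3.4,0.7]
    - [2.4,-3.4,0.8]
    - [2.4,-3.3,0.8]
    - [2.4,-3.3,0.8]
    - [2.1,-2.9,0.8]
    - [1.3,-1.6,0.5]
    - [0,0,0]
  twist: [-0.2,-0.2,-0.2,-0.2,-0.2,-0.2,-0.2,-0.2,-0.1,0]

```text
time_s: 8.72
tool_pos: [0.6111, -0.0123, 0.2829]
tool_rot: [179.9, 0.5, 2.0]
force: [-0.2, -0.7, -0.6]
grip_width: 0.0431
```

Run:
```python
from h import *
o=telemetry.get_obs();print(o['tool_pos'],o['tool_rot'],o['grip_width'],o['qpos'],o['force'])
plan([.6055,-.031,.21],1.3,step=3)
save('scene','s2.png')
```

```text
[ 0.61107086 -0.01228653  0.28287835] [179.92513729   0.47124702   2.00400675] 0.04306782611571061 [-27.84901176  13.80756723  32.23742762  84.29978905  -7.22693486
  84.46624069   6.39887649] [-0.16544189 -0.6662913  -0.58250151]
3 rows [[-0.21, 0.62, 2.43], [-0.2, 0.62, 2.43], [-0.2, 0.62, 2.43]] [np.float64(0.23), np.float64(0.23), np.float64(0.23)]
```

arm_command:
  translation:
    - [-0.4,1.0,0.5]
    - [-0.2,0.8,1.5]
    - [0,0,2]
    - [0,0,1.6]
    - [0,0,1.0]
    - [0,0,0]
  twist: [0.5,0.2,0,0,0,0]

```text
time_s: 9.52
tool_pos: [0.6014, -0.0431, 0.2152]
tool_rot: [179.8, 0.4, 0.4]
force: [-0.0, 1.0, -1.5]
grip_width: 0.0436
```

Run:
```python
from h import *
o=telemetry.get_obs();print(o['tool_pos'],o['tool_rot'],o['grip_width'])
plan([.6055,-.031,.1895],1.3,step=3)
save('scene','s3.png');c=cv2.imread('pics/s3.png')
cv2.imwrite('pics/s3c.png',cv2.resize(c[150:320,210:400],(760,680))[:600])
e=np.array([.6055,-.0325,o['tool_pos'][2]-.12])
print('tube end bottom predicted in crop',(proj('s3',e)-[210,150])*4,'park origin',(proj('s3',[.6055,-.036,.06])-[210,150])*4)
```

```text
[ 0.60135759 -0.04305358  0.21518182] [179.83641486   0.35978173   0.39641124] 0.04360698903816525
1 rows [[0.42, -1.2, 2.57]] [np.float64(-0.9)]
tube end bottom predicted in crop [275.00262679 371.25507061] park origin [274.24830235 411.40640309]
```

View pics/s3c.png

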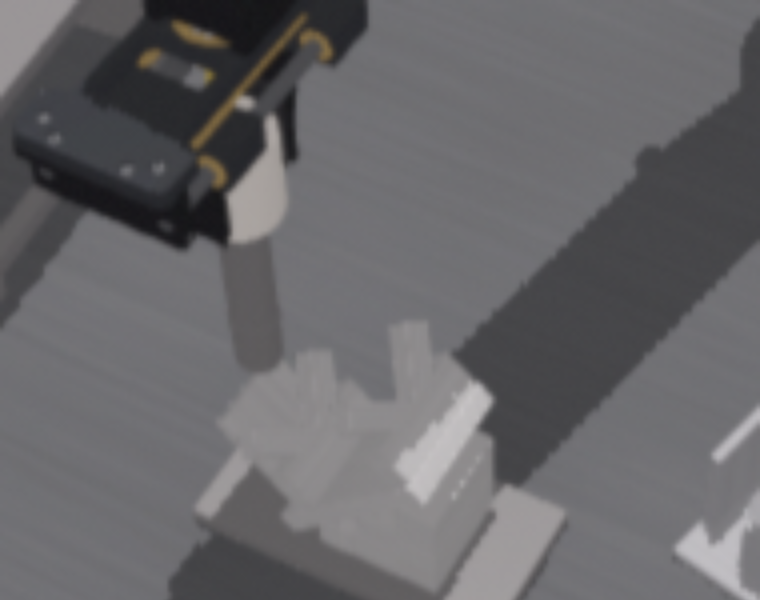

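arm_command:
  translation:
    - [0.2,-0.5,0]
    - [0.1,-0.4,0]
    - [0,0,0]
    - [0,0,0]
  twist: [-0.5,0,0,0]

```text
time_s: 10.07
tool_pos: [0.6062, -0.0325, 0.2176]
tool_rot: [179.9, 0.1, 1.0]
force: [-0.5, 0.9, -1.1]
grip_width: 0.0439
```

Run:
```python
from h import *
o=telemetry.get_obs();print(o['tool_pos'],o['tool_rot'],o['grip_width'])
plan([.6055,-.031,.1895],1.3,step=3)
e=np.array([.6014,-.0445,.0952])
print('tube end bottom predicted in s3 crop',(proj('s3',e)-[210,150])*4)
```

```text
[ 0.60623503 -0.03250108  0.21757942] [1.79851211e+02 1.18921965e-01 1.03148560e+00] 0.043902982250404725
1 rows [[-0.07, -0.15, 2.81]] [np.float64(-0.27)]
tube end bottom predicted in s3 crop [258.8751527  355.82598309]
```

arm_command:
  translation:
    - [0,-0.1,0.8]
    - [0,-0.1,0.8]
    - [0,0,0.5]
    - [0,0,0]
    - [0,0,0]
  twist: [-0.2,0,0,0,0]

```text
time_s: 10.7
tool_pos: [0.6057, -0.0307, 0.1945]
tool_rot: [179.8, 0.2, 1.2]
force: [0.5, 0.9, -0.4]
grip_width: 0.0437
```

Run:
```python
from h import *
o=telemetry.get_obs();print(o['tool_pos'],o['tool_rot'],o['force'])
plan([.6055,-.031,.1885],1.3,step=3)
```

```text
[ 0.60568615 -0.03070766  0.19446568] [179.83755098   0.18492518   1.21978617] [ 0.45329799  0.91947856 -0.3880062 ]
1 rows [[-0.02, 0.03, 0.6]] [np.float64(-0.08)]
```

arm_command:
  translation:
    - [0,0,0.4]
    - [0,-0.3,0.4]
    - [0,-0.6,0.2]
    - [0,-0.8,0.1]
    - [0,-0.8,0.2]
    - [0,-0.8,0.2]
    - [0,0,0]
  twist: [0,0,0,0,0,0,0]
  force: 10

```text
time_s: 11.58
tool_pos: [0.6046, 0.0048, 0.1796]
tool_rot: [179.8, 0.2, 1.3]
force: [-1.8, -0.6, 0.9]
grip_width: 0.0438
```

Run:
```python
from h import *
o=telemetry.get_obs();print(o['tool_pos'],o['tool_rot'],o['force'],o['grip_width'])
save('scene','s4.png');c=cv2.imread('pics/s4.png')
cv2.imwrite('pics/s4c.png',cv2.resize(c[150:320,210:400],(760,680))[:600])
y=o['tool_pos'][1]
for t in range(0,46,3):
    t=np.radians(t);print(round(np.degrees(t)),round(-.0445+.012*np.cos(t)+.139*np.sin(t),4),round(.0685+.139*np.cos(t)-.012*np.sin(t)-.019,4),end='; ')
```

```text
[0.60463002 0.0047919  0.17963184] [179.83786819   0.19776449   1.26157457] [-1.80853748 -0.61565313  0.85135415] 0.043767708589839645
0 -0.0325 0.1885; 3 -0.0252 0.1877; 6 -0.018 0.1865; 9 -0.0109 0.1849; 12 -0.0039 0.183; 15 0.0031 0.1807; 18 0.0099 0.178; 21 0.0165 0.175; 24 0.023 0.1716; 27 0.0293 0.1679; 30 0.0354 0.1639; 33 0.0413 0.1595; 36 0.0469 0.1549; 39 0.0523 0.15; 42 0.0574 0.1448; 45 0.0623 0.1393;
```

View pics/s4c.png

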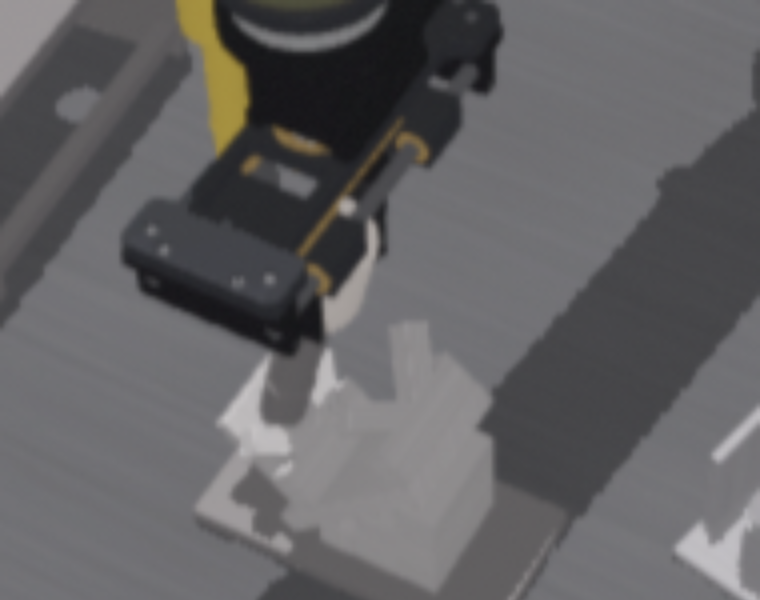

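The riser is tilting as intended: its tube end, at crop (285,415), sits on the foot stop and the head leans uphill. I continue along the arc.

arm_command:
  translation:
    - [0,-0.6,0.2]
    - [0,-0.7,0.35]
    - [0,-0.7,0.4]
    - [0,-0.7,0.45]
    - [0,-0.6,0.45]
    - [0,0,0]
  twist: [0,0,0,0,0,0]

```text
time_s: 12.38
tool_pos: [0.6043, 0.0408, 0.16]
tool_rot: [179.9, 0.1, 1.3]
force: [-1.2, 0.3, 0.3]
grip_width: 0.0438
```

Run:
```python
from h import *
o=telemetry.get_obs();print(o['tool_pos'],o['tool_rot'],o['force'],o['grip_width'])
```

```text
[0.60429816 0.04082062 0.15999721] [1.79918365e+02 1.28463155e-01 1.26444453e+00] [-1.22515195  0.26686014  0.3308349 ] 0.04379475911881232
```

Right on the arc at 33°. I finish to 45°: y +21 mm, z −20 mm.

arm_command:
  translation:
    - [0,-0.5,0.4]
    - [0,-0.5,0.45]
    - [0,-0.5,0.5]
    - [0,-0.4,0.45]
    - [0,0,0]
  twist: [0,0,0,0,0]

```text
time_s: 13.0
tool_pos: [0.6042, 0.0621, 0.1409]
tool_rot: [180.0, 0.1, 1.3]
force: [-0.3, 1.4, 1.7]
grip_width: 0.0434
```

Run:
```python
from h import *
o=telemetry.get_obs();print(o['tool_pos'],o['tool_rot'],o['force'],o['grip_width'])
save('scene','s5.png');c=cv2.imread('pics/s5.png')
cv2.imwrite('pics/s5c.png',cv2.resize(c[150:320,210:400],(760,680))[:600])
```

```text
[0.60416725 0.06211893 0.1408736 ] [1.79996796e+02 7.41956836e-02 1.28901108e+00] [-0.29637322  1.37733415  1.73654241] 0.04342296675634934
```

View pics/s5c.png

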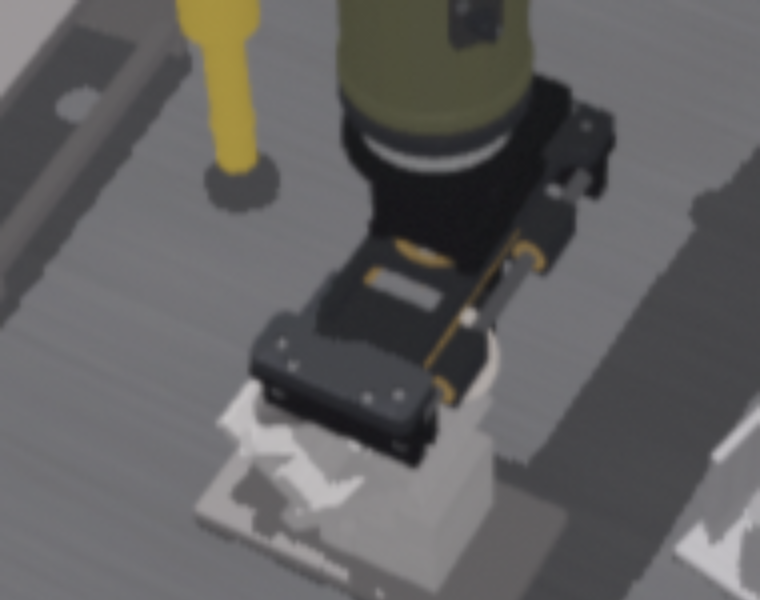

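The gripper holds the head uphill with the tube down on the notches (the head peeps out at (490,360)). Release, then rise.

arm_command:
  translation:
    - [0,0,0]
    - [0,0,0]
    - [0,0,0]
    - [0,0,0]
    - [0,0,0]
    - [0,0,0]
  twist: [0,0,0,0,0,0]
  grip: 100

```text
time_s: 13.8
tool_pos: [0.6048, 0.059, 0.1411]
tool_rot: [179.9, 0.0, 1.1]
force: [-0.4, 1.6, -0.2]
grip_width: 0.086
```

arm_command:
  translation:
    - [0,0,-1.5]
    - [0,0,-3]
    - [0,0,-4]
    - [0,0,-3.5]
    - [0,1,-2]
    - [0,1.5,0]
    - [0,1.5,0]
    - [0,0,0]
    - [0,0,0]
  twist: [0,0,0,0,0,0,0,0,0]

```text
time_s: 14.92
tool_pos: [0.605, 0.0167, 0.2889]
tool_rot: [179.9, -0.1, 1.1]
force: [-0.3, -0.2, -0.4]
grip_width: 0.0869
```

Run:
```python
from h import *
save('wrist','w4.png');save('top','t4.png')
o=telemetry.get_obs();print(o['tool_pos'],o['tool_rot'],o['qpos'])
P=np.array([.6055,-.036,.06]);y=np.radians(1.3);a=np.array([-np.sin(y),np.cos(y),1])/2**.5
def cr(n,x0,y0,w,h,k):
    return cv2.resize(cv2.imread('pics/'+n)[y0:y0+h,x0:x0+w],None,fx=k,fy=k,interpolation=cv2.INTER_CUBIC)
f=np.zeros((600,800,3),np.uint8)
b=cr('w4.png',230,30,200,300,2);f[:600,:400]=b
b=cr('t4.png',280,185,100,75,4);f[:300,400:]=b
b=cr('top0.png',145,225,130,75,3);f[310:535,400:790]=b
cv2.imwrite('pics/m4.png',f)
for s in (0,.021,.110,.160):
    p=P+a*s;print(s,p,(proj('w4',p)-[230,30])*2,(proj('t4',p)-[280,185])*4+[400,0])
```

```text
[0.60511185 0.01674842 0.28906338] [ 1.79854338e+02 -7.35831402e-02  1.07228389e+00] [-30.71797032  12.3703968   31.71658162  85.04674282  -6.35400369
  84.34211986   2.09241672]
0 [ 0.6055 -0.036   0.06  ] [179.05059842 443.42137649] [686.0860771 133.4299676]
0.021 [ 0.60516311 -0.02115458  0.07484924] [178.85622598 426.41337155] [658.44607311 126.78643541]
0.11 [0.60373534 0.04176173 0.13778175] [177.7782607  332.08909652] [533.26741775  96.69858061]
0.16 [0.60293322 0.07710796 0.17313708] [176.89799617 255.06406187] [456.64849339  78.28250908]
```

View pics/m4.png

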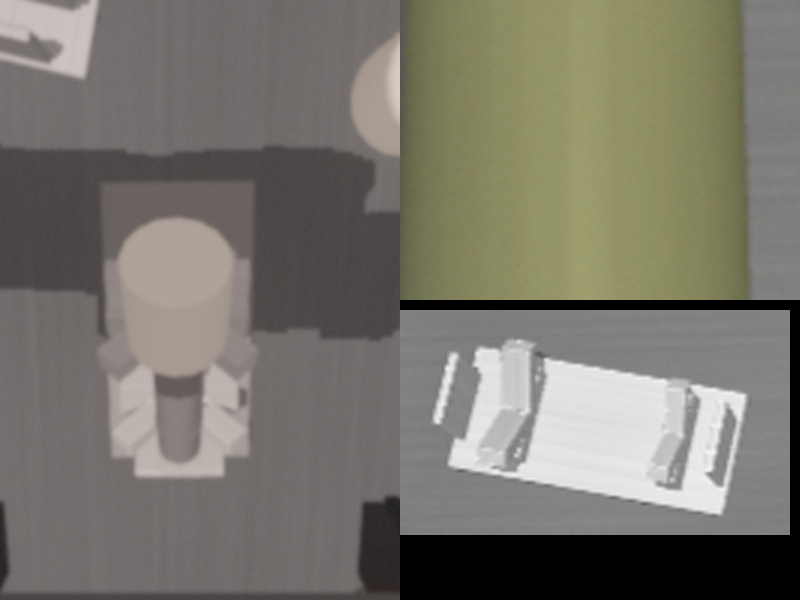

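The wrist crop shows the riser lying in both notches, head uphill: head top centre (176,262) against the predicted (177,255), tube end at (180,463) on the foot stop.

Run:
```python
from h import *
P=np.array([.6055,-.036,.06]);y=np.radians(1.3);yy=np.array([-np.sin(y),np.cos(y),0]);z=np.array([0,0,1])
for dy in (0,-.002,-.004):
    Q=P+yy*dy
    f=lambda yo,s:np.round((proj('w4',Q+s*(yy+z)/2**.5+yo*(yy-z)/2**.5)-[230,30])*2,1)
    print(dy,'end outer',f(-.012,0),'foot edge',f(-.016,0),'headtop c',f(0,.16),'headtop far',f(.022,.16),'near(out)',f(-.022,.16),'under out',f(-.022,.110))
plan([.6055,-.013,.20],1.3)
```

```text
0 end outer [179.1 462.6] foot edge [179.1 469.1] headtop c [176.9 255.1] headtop far [176.9 211.1] near(out) [176.9 302.5] under out [177.8 375.3]
-0.002 end outer [179.1 466. ] foot edge [179.1 472.5] headtop c [176.9 260.5] headtop far [176.9 216.5] near(out) [177.  308.1] under out [177.9 379.9]
-0.004 end outer [179.1 469.3] foot edge [179.1 475.8] headtop c [177.  265.9] headtop far [176.9 221.8] near(out) [177.  313.6] under out [177.9 384.5]
2 rows [[-0.01, 1.49, 4.45], [-0.01, 1.49, 4.45]] [np.float64(-0.11), np.float64(-0.11)]
```

arm_command:
  translation:
    - [0,0.9,2]
    - [0,1.2,3]
    - [0,0.7,3.5]
    - [0,0,3.5]
    - [0,0,2.5]
    - [0,0,0.8]
    - [0,0,0]
    - [0,0,0]
  twist: [0,0,0,0,0,0,0,0]

```text
time_s: 16.02
tool_pos: [0.6067, -0.007, 0.1314]
tool_rot: [179.9, -0.1, 1.5]
force: [-0.4, 1.0, 0.7]
grip_width: 0.0876
```

Run:
```python
from h import *
plan([.605,-.0145,.0795],1.3)
print(telemetry.get_obs()['tool_rot'])
```

```text
2 rows [[-0.1, 0.37, 2.6], [-0.1, 0.37, 2.6]] [np.float64(0.1), np.float64(0.1)]
[ 1.79936349e+02 -9.18763217e-02  1.50678255e+00]
```

arm_command:
  translation:
    - [-0.1,0.4,0.5]
    - [-0.1,0.3,1]
    - [0,0,1]
    - [0,0,0.8]
    - [0,0,0]
    - [0,0,0]
  twist: [0.2,0,0,0,0,0]

```text
time_s: 16.77
tool_pos: [0.6059, -0.0147, 0.0978]
tool_rot: [180.0, -0.2, 1.3]
force: [0.8, -0.1, -0.8]
grip_width: 0.0867
```

Run:
```python
from h import *
o=telemetry.get_obs();print(o['tool_pos'])
plan([.605,-.0145,.0795],1.3)
```

```text
[ 0.60588606 -0.01467417  0.09777565]
1 rows [[-0.09, -0.02, 1.83]] [np.float64(-0.02)]
```

arm_command:
  translation:
    - [0,0,0.6]
    - [0,0,0.6]
    - [0,0,0.4]
    - [0,0,0]
    - [0,0,0]
  twist: [0,0,0,0,0]

```text
time_s: 17.4
tool_pos: [0.6063, -0.0145, 0.081]
tool_rot: [180.0, -0.3, 1.3]
force: [1.0, -0.1, 1.0]
grip_width: 0.087
```

Run:
```python
from h import *
o=telemetry.get_obs();print(o['tool_pos'],o['force'])
plan([.605,-.0145,.0795],1.3)
```

```text
[ 0.60631605 -0.0144816   0.08099293] [ 0.97340743 -0.07186686  0.95896533]
1 rows [[-0.13, -0.0, 0.15]] [np.float64(0.0)]
```

arm_command:
  translation:
    - [-0.1,0,0.2]
    - [0,0,0]
    - [0,0,0]
    - [0,0,0]
    - [0,0,0]
    - [0,0,0]
    - [0,0,0]
    - [0,0,0]
    - [0,0,0]
  twist: [0,0,0,0,0,0,0,0,0]
  grip: 0
  force: 50

```text
time_s: 18.52
tool_pos: [0.6036, -0.0146, 0.0792]
tool_rot: [180.0, -0.1, 1.3]
force: [-0.4, 0.9, 0.0]
grip_width: 0.0226
```

arm_command:
  translation:
    - [0,0,0]
    - [0,0,-0.3]
    - [0,0,-0.5]
    - [0,0,-0.7]
    - [0,0,-0.7]
    - [0,0,-0.5]
    - [0,0,0]
  twist: [0,0,0,0,0,0,0]

```text
time_s: 19.4
tool_pos: [0.6048, -0.0146, 0.1084]
tool_rot: [180.0, -0.3, 1.3]
force: [0.4, 0.4, -2.0]
grip_width: 0.0229
```

Run:
```python
from h import *
o=telemetry.get_obs();print(o['tool_pos'],o['force'],o['wrist_torque'],o['grip_width'])
save('wrist','w5.png');c=cv2.imread('pics/w5.png')
# detect head: bright white blob near predicted
P=np.array([.605,-.037,.06]);y=np.radians(1.3);a=np.array([-np.sin(y),np.cos(y),1])/2**.5
P=P+[0,0,o['tool_pos'][2]-.0792]
print(proj('w5',P+a*.16),proj('w5',P+a*.11))
hsv=cv2.cvtColor(c,cv2.COLOR_BGR2HSV);m=((hsv[...,2]>120)&(hsv[...,1]<60)).astype(np.uint8)
n,l,st,ce=cv2.connectedComponentsWithStats(m)
for i in range(1,n):
    if st[i,4]>300: print(st[i],ce[i])
```

```text
[ 0.60483079 -0.014575    0.10837416] [ 0.42631822  0.40357749 -2.03819962] [-1.15989108e-01 -8.75046009e-05  3.91753847e-02] 0.022935306411128464
[317.56749164  65.33646207] [318.33182416 219.58281191]
[  195     0   250   302 54357] [319.01880163 134.55560461]
[ 473    0  150   44 4072] [532.14685658  16.17141454]
```

```bash
cat >> h.py <<'E'
def headpred(fn,G,sg,th,yaw,side=1):
    # G world point on axis at s=sg, tilt th up; yaw of block/cradle y axis; returns bbox of head projection
    y=np.radians(yaw);yy=np.array([-np.sin(y),np.cos(y),0]);x=np.array([np.cos(y),np.sin(y),0]);z=np.array([0,0,1]);t=np.radians(th)
    a=np.cos(t)*yy+np.sin(t)*z;b=np.cross(a,x)
    pts=[proj(fn,G+(s-sg)*a+.022*(np.cos(f)*x+np.sin(f)*b)) for s in (.11,.16) for f in np.linspace(0,6.28,40)]
    pts=np.array(pts);return pts.min(0).round(),pts.max(0).round()
E
python3 - <<'E'
from h import *
G=np.array([.6048,-.0146+.0028,.1084+.0058])
for th in (45,40,35,30,20,10,0): print(th,headpred('w5',G,.036,th,1.3))
c=cv2.imread('pics/w5.png').max(2);print(c[0:330:12,320]);print(c[60,150:480:10]);print(c[200,150:480:10])
save('scene','s6.png')
d=cv2.imread('pics/s6.png').astype(int)
for th in (45,30,15,0): print(th,headpred('s6',G,.036,th,1.3))
E
```

```text
45 (array([189.,  -5.]), array([451., 292.]))
40 (array([199., -21.]), array([440., 266.]))
35 (array([209., -29.]), array([430., 242.]))
30 (array([219., -32.]), array([420., 221.]))
20 (array([236., -24.]), array([403., 184.]))
10 (array([249., -32.]), array([390., 157.]))
0 (array([260., -24.]), array([379., 140.]))
[122 209 211 211 212 214 214 214 216 215 216 216 215 214 163 160 160 158
 159 158 157 158 157 157  95  86  87  87]
[103 105 104 107 108 135 213 212 212 213 213 212 213 213 213 214 213 214
 214 214 213 213 214 213 213 213 213 212 210 112 110 107 108]
[105 106 107 105 105  91  75  69  77 154 156 157 156 157 158 158 160 160
 160 158 160 158 159 157 156 154  79  75  70  70  72  67  71]
45 (array([301., 216.]), array([337., 246.]))
30 (array([308., 229.]), array([345., 255.]))
15 (array([313., 237.]), array([350., 267.]))
0 (array([316., 245.]), array([351., 277.]))
```

Run:
```python
from h import *
def cw(c,yaw,l):
    y=np.radians(yaw);return [c[0]+np.cos(y)*l[0]-np.sin(y)*l[1],c[1]+np.sin(y)*l[0]+np.cos(y)*l[1],l[2]]
print('w4 corner',onz('w4',230+43.5,30+38.5,.008),'w2',onz('w2',287,41,.008),onz('w2',208,27,.008))
for c in ((.5239,.265),(.525,.267)): print(cw(c,-11.1,(.045,-.1,.008)),cw(c,-11.1,(-.045,-.1,.008)))
# scene0 corners: sub-pixel search
s=cv2.imread('pics/scene0.png');m=cv2.inRange(cv2.cvtColor(s,cv2.COLOR_BGR2GRAY)[200:350,370:500],95,255)
n,l,st,ce=cv2.connectedComponentsWithStats(m)
for i in range(1,n):
    if st[i,4]>200: print(st[i]+[370,200,0,0,0],ce[i]+[370,200])
for c in ((.5239,.265),(.525,.267)):
    print([np.round(proj('scene0',cw(c,-11.1,l)),1) for l in [(.045,-.1,.008),(.045,.1,.008),(-.045,.1,.008),(-.045,-.1,.008),(.025,.091,.07),(.025,-.091,.07)]])
ys,xs=np.where(m>0);p=np.c_[xs+370,ys+200]
for d in [(-1,0),(1,0),(0,1),(0,-1),(.7,.7),(-.7,.7)]: print(d,p[np.argmax(p@np.array(d))])
plan([.5142,.2212,.22],-11.1,step=4)
```

```text
w4 corner [0.55045499 0.16133669 0.008     ] w2 [0.55388317 0.16237715 0.008     ] [0.46298073 0.176592   0.008     ]
[np.float64(0.5488059732270604), np.float64(0.15820724510710965), 0.008] [np.float64(0.46048963346775823), np.float64(0.1755342220944413), 0.008]
[np.float64(0.5499059732270604), np.float64(0.16020724510710965), 0.008] [np.float64(0.4615896334677582), np.float64(0.1775342220944413), 0.008]
[  370   200   130   150 18447] [431.648886   276.74825175]
[array([377.1, 286.8]), array([462.2, 345.6]), array([487.6, 313.7]), array([403.6, 259.1]), array([470.1, 319. ]), array([389.1, 265.1])]
[array([377.7, 287.6]), array([463. , 346.6]), array([488.3, 314.6]), array([404.3, 259.9]), array([470.9, 319.9]), array([389.8, 266. ])]
(-1, 0) [370 200]
(1, 0) [499 204]
(0, 1) [370 349]
(0, -1) [370 200]
(0.7, 0.7) [499 349]
(-0.7, 0.7) [370 349]
7 rows [[-1.21, -3.4, -1.6], [-1.32, -3.36, -1.6], [-1.42, -3.32, -1.6], [-1.52, -3.27, -1.6], [-1.62, -3.22, -1.6], [-1.72, -3.17, -1.6], [-1.82, -3.11, -1.6]] [np.float64(1.77), np.float64(1.77), np.float64(1.77), np.float64(1.77), np.float64(1.77), np.float64(1.77), np.float64(1.77)]
```

arm_command:
  translation:
    - [0,0,-1.5]
    - [0,0,-2.5]
    - [0,0,-2.5]
    - [0,0,-2.5]
    - [0,0,-1.5]
    - [0,0,0]
  twist: [0,0,0,0,0,0]

```text
time_s: 20.25
tool_pos: [0.6039, -0.0149, 0.2188]
tool_rot: [179.9, -0.2, 1.3]
force: [0.2, -0.3, -1.3]
grip_width: 0.0232
```

Run:
```python
from h import *
o=telemetry.get_obs();print(o['tool_pos'],o['tool_rot'],o['qpos'],o['force'],o['wrist_torque'])
plan([.5142,.2212,.22],-11.1,step=3)
```

```text
[ 0.60387688 -0.01493324  0.21876021] [179.94936811  -0.20613844   1.2598634 ] [-28.41898672  13.8092567   32.39639771  91.64688784  -7.52095609
  76.52980115   6.21632581] [ 0.20914426 -0.27142866 -1.30931595] [-0.13442604  0.03044691  0.0047237 ]
9 rows [[-0.94, -2.64, -0.01], [-1.0, -2.62, -0.01], [-1.06, -2.6, -0.01], [-1.13, -2.57, -0.01], [-1.19, -2.54, -0.01], [-1.25, -2.51, -0.01], [-1.31, -2.48, -0.01], [-1.37, -2.45, -0.01], [-1.43, -2.42, -0.01]] [np.float64(1.37), np.float64(1.37), np.float64(1.37), np.float64(1.37), np.float64(1.37), np.float64(1.37), np.float64(1.37), np.float64(1.37), np.float64(1.37)]
```

arm_command:
  translation:
    - [-0.5,-1.5,0]
    - [-0.9,-2.5,0]
    - [-1,-2.7,0]
    - [-1.1,-2.8,0]
    - [-1.2,-2.8,0]
    - [-1.2,-2.8,0]
    - [-1.2,-2.7,0]
    - [-1.1,-2.3,0]
    - [-0.7,-1.3,0]
    - [0,0,0]
  twist: [1.4,1.4,1.4,1.4,1.4,1.4,1.4,1.4,0.7,0]

```text
time_s: 21.5
tool_pos: [0.5234, 0.2101, 0.2064]
tool_rot: [179.4, 0.7, -11.1]
force: [0.1, 0.2, -1.3]
grip_width: 0.0227
```

Run:
```python
from h import *
o=telemetry.get_obs();print(o['tool_pos'],o['tool_rot'],o['qpos'],o['force'],o['wrist_torque'],o['grip_width'])
plan([.5172,.2222,.11],-11.1,step=3)
save('wrist','w6.png');c=cv2.imread('pics/w6.png').max(2)
p=np.array(o['tool_pos']);G=p+[.0007,.0035,.0065]
for th in (45,35,25,15): print(th,headpred('w6',G,.0368,th,o['tool_rot'][2]))
print(c[0:330:12,320]);print(c[60,150:480:10])
```

```text
[0.52342733 0.21009221 0.20643585] [179.35073109   0.67445514 -11.13799515] [-46.56328708   9.32068532  24.53894691  97.0028099   -3.80851667
  75.45881855 -32.4267223 ] [ 0.05489719  0.19011984 -1.29584949] [-0.19036091  0.05308614  0.00060755] 0.022713868585543466
4 rows [[-0.21, -0.27, 2.41], [-0.21, -0.27, 2.41], [-0.21, -0.27, 2.41], [-0.21, -0.27, 2.41]] [np.float64(-0.01), np.float64(-0.01), np.float64(-0.01), np.float64(-0.01)]
45 (array([179.,  -3.]), array([444., 295.]))
35 (array([202., -29.]), array([426., 246.]))
25 (array([223., -30.]), array([409., 204.]))
15 (array([240., -28.]), array([395., 172.]))
[112 203 205 206 208 208 208 209 210 209 210 211 210 212 223 157 157 156
 155 154 155 153 153 152  95  85  85  83]
[103 101 102 102 105 129 206 207 207 208 208 208 208 208 208 207 207 208
 207 208 208 208 207 208 207 206 206 205 205 106 104 103 103]
```

arm_command:
  translation:
    - [-0.4,-0.5,1]
    - [-0.4,-0.4,2]
    - [0,0,2.5]
    - [0,0,2.5]
    - [0,0,1.5]
    - [0,0,0]
    - [0,0,0]
  twist: [0,0,0,0,0,0,0]

```text
time_s: 22.42
tool_pos: [0.5166, 0.2137, 0.1059]
tool_rot: [179.2, 0.7, -11.6]
force: [-0.2, 0.4, -1.1]
grip_width: 0.0227
```

```bash
cat >> h.py <<'E'
def where():
    o=telemetry.get_obs();p=np.array(o['tool_pos']);y=np.radians(-11.1);d=p[:2]-[.526,.267]
    print('t',o['time_s'],'cradle xy',np.round([np.cos(y)*d[0]+np.sin(y)*d[1],-np.sin(y)*d[0]+np.cos(y)*d[1]],4),'z',round(p[2],4),np.round(o['tool_rot'],2),'F',np.round(o['force'],1),'M',np.round(o['wrist_torque'],2),round(o['grip_width'],4))
E
python3 - <<'E'
from h import *
where()
E
```

```text
t 22.425 cradle xy [ 0.0011 -0.0541] z 0.1059 [179.19   0.7  -11.65] F [-0.2  0.4 -1.1] M [-0.14  0.07 -0.04] 0.0227
```

arm_command:
  translation:
    - [-0.1,-0.4,0.2]
    - [0,-0.4,0.4]
    - [0,0,0.6]
    - [0,0,0.4]
    - [0,0,0]
  twist: [-0.5,0,0,0,0]

```text
time_s: 23.05
tool_pos: [0.5183, 0.2232, 0.0907]
tool_rot: [179.4, 0.6, -11.1]
force: [0.1, -0.6, -0.4]
grip_width: 0.0226
```

Run:
```python
from h import *
where()
```

```text
t 23.05 cradle xy [ 0.0008 -0.0445] z 0.0907 [179.35   0.56 -11.07] F [ 0.1 -0.6 -0.4] M [-0.13  0.07 -0.01] 0.0226
```

arm_command:
  translation:
    - [-0.1,0,0.4]
    - [0,0,0.4]
    - [0,0,0.4]
    - [0,0,0.3]
    - [0,0,0]
  twist: [0,0,0,0,0]
  force: 30

```text
time_s: 23.68
tool_pos: [0.5168, 0.2243, 0.0763]
tool_rot: [179.5, 0.6, -11.1]
force: [-2.3, -1.2, 1.1]
grip_width: 0.0233
```

```bash
cat >> h.py <<'E'
def tilt(fn):
    save('wrist',fn+'.png');o=telemetry.get_obs();c=cv2.imread('pics/'+fn+'.png').max(2)
    p=np.array(o['tool_pos']);G=p+[.0007,.0035,.0065]
    for th in (45,35,25,15,5,0): print(th,*headpred(fn,G,.0368,th,o['tool_rot'][2]))
    print(c[0:330:10,320]);print(c[60,150:480:10])
E
python3 - <<'E'
from h import *
where();tilt('w7')
E
```

```text
t 23.675 cradle xy [-0.0008 -0.0437] z 0.0763 [179.46   0.62 -11.06] F [-2.3 -1.2  1.1] M [-0.4   0.49 -0.1 ] 0.0233
45 [180.  -3.] [445. 294.]
35 [203. -29.] [426. 245.]
25 [223. -30.] [409. 204.]
15 [240. -28.] [396. 171.]
5 [254. -30.] [384. 149.]
0 [259. -25.] [380. 142.]
[208 210 210 210 212 212 213 213 215 215 215 215 217 216 226 226 223 165
 164 164 163 162 161 162 159 159 159 158  91  90  90  88  86]
[105 107 108 107 111 109 212 212 212 212 213 213 212 212 213 212 213 213
 212 213 214 213 213 212 212 212 211 211 210 207 110 109 108]
```

Contact came at TCP z ≈ 0.077, as predicted, with the tilt still about 44°. I press down gently so the tube pivots in the pads.

arm_command:
  translation:
    - [-0.1,0,0.3]
    - [0,0,0.3]
    - [0,0,0.3]
    - [0,0,0]
  twist: [0,0,0,0]
  force: 20

```text
time_s: 24.22
tool_pos: [0.5163, 0.2292, 0.0697]
tool_rot: [179.9, 0.5, -11.0]
force: [-0.9, -0.9, 0.7]
grip_width: 0.0233
```

Run:
```python
from h import *
where();tilt('w8')
```

```text
t 24.225 cradle xy [-0.0022 -0.039 ] z 0.0697 [179.9    0.54 -10.97] F [-0.9 -0.9  0.7] M [-0.32  0.39 -0.06] 0.0233
45 [182.  -5.] [445. 292.]
35 [204. -29.] [426. 243.]
25 [225. -29.] [409. 202.]
15 [241. -29.] [395. 170.]
5 [254. -30.] [384. 148.]
0 [260. -24.] [380. 141.]
[202 202 204 215 236 232 234 235 235 235 234 234 234 234 234 233 226 171
 170 170 167 166 166  98  97  96  94  93  93  92  91  92  91]
[107 108 111 110 109 109 111 114 115 205 215 221 226 229 231 232 233 234
 233 232 230 230 227 223 218 210 197 114 115 111 110 108 108]
```

arm_command:
  translation:
    - [0.1,0.2,0.3]
    - [0,0.2,0.3]
    - [0,0.1,0.3]
    - [0,0,0]
  twist: [0,0,0,0]
  force: 15

```text
time_s: 24.78
tool_pos: [0.5155, 0.2258, 0.06]
tool_rot: [-180.0, 0.6, -10.9]
force: [-1.5, 1.4, 1.0]
grip_width: 0.0232
```

Run:
```python
from h import *
where();tilt('w9')
```

```text
t 24.775 cradle xy [-0.0023 -0.0425] z 0.06 [-179.96    0.61  -10.93] F [-1.5  1.4  1. ] M [ 0.06  0.48 -0.08] 0.0232
45 [181.  -6.] [444. 291.]
35 [204. -30.] [425. 242.]
25 [224. -30.] [408. 201.]
15 [241. -30.] [395. 169.]
5 [254. -30.] [384. 148.]
0 [260. -24.] [379. 141.]
[244 244 244 244 244 244 244 243 244 243 242 242 241 240 239 205 158 106
 105 102  99  96  96  94  94  94  92  93  91  93  92  94  89]
[109 109 106 108 104 107 107 113 148 148 176 202 221 228 235 240 244 244
 240 237 233 228 221 206 175 181 137 114 110 106 106 108 104]
```

arm_command:
  translation:
    - [0,0,0.2]
    - [0,0,0.3]
    - [0,0,0.2]
    - [0,0,0]
  twist: [0,0,0,0]
  force: 10

```text
time_s: 25.32
tool_pos: [0.5155, 0.2249, 0.0534]
tool_rot: [180.0, 0.7, -11.0]
force: [-1.1, 0.2, -1.8]
grip_width: 0.0233
```

Run:
```python
from h import *
where();tilt('w10')
save('scene','s10.png');cv2.imwrite('pics/s10c.png',cv2.resize(cv2.imread('pics/s10.png')[200:360,350:530],(675,600),interpolation=cv2.INTER_CUBIC))
```

```text
t 25.325 cradle xy [-0.0022 -0.0434] z 0.0534 [180.     0.66 -10.98] F [-1.1  0.2 -1.8] M [-0.01  0.26  0.05] 0.0233
45 [181.  -6.] [443. 291.]
35 [204. -30.] [425. 243.]
25 [224. -30.] [408. 201.]
15 [241. -29.] [395. 170.]
5 [254. -30.] [384. 148.]
0 [260. -24.] [379. 141.]
[254 254 255 255 255 255 255 255 255 255 255 255 255 255 173 125 119 116
 111 109 104 106 104 104 105 105 104 103 103 105 102 103 103]
[116 117 117 119 117 118 119 176 190 173 173 174 216 236 246 251 255 255
 255 250 244 237 221 182 176 179 175 169 164 120 118 117 113]
```

arm_command:
  translation:
    - [0,0,0.15]
    - [0,0,0]
    - [0,0,0]
    - [0,0,0]
  twist: [0,0,0,0]
  force: 8

```text
time_s: 25.92
tool_pos: [0.5152, 0.2249, 0.0525]
tool_rot: [-180.0, 0.7, -11.0]
force: [-1.9, 1.4, 2.5]
grip_width: 0.0239
```

Run:
```python
from h import *
where();tilt('w11')
y=np.radians(-11.1);yy=np.array([-np.sin(y),np.cos(y),0])
c=np.array([.526,.267,.06])
save('scene','s11.png');f=np.zeros((600,800,3),np.uint8)
f[:,:400]=cv2.resize(cv2.imread('pics/s11.png')[215:365,380:480],(400,600),interpolation=cv2.INTER_CUBIC)
f[:480,400:]=cv2.resize(cv2.imread('pics/w11.png')[0:240,220:420],(400,480))
cv2.imwrite('pics/m11.png',f)
for d in (0,.004):
  for s in (-.08,.03,.08): 
    p=c+yy*(s+d);print(d,s,(proj('s11',p)-[380,215])*4,(proj('w11',p)-[220,0])*2+[400,0])
```

```text
t 25.925 cradle xy [-0.0025 -0.0433] z 0.0525 [-180.      0.71  -10.98] F [-1.9  1.4  2.5] M [-0.04  0.57  0.03] 0.0239
45 [180.  -6.] [443. 291.]
35 [203. -30.] [424. 243.]
25 [224. -30.] [408. 201.]
15 [241. -30.] [394. 170.]
5 [254. -30.] [384. 148.]
0 [260. -24.] [379. 141.]
[252 253 254 255 255 255 255 255 255 255 255 255 255 255 172 122 120 114
 112 108 107 106 104 104 104 102 102 102 102 102 102 101 102]
[116 117 118 119 117 117 118 174 188 170 173 172 215 235 244 250 255 255
 255 250 244 237 223 185 178 177 175 169 165 120 114 117 117]
0 -0.08 [ 85.46197697 197.25374769] [608.78637056 749.78503028]
0 0.03 [275.54973909 322.0783061 ] [611.65443104 296.00824498]
0 0.08 [367.41912638 382.40599669] [613.40565813  18.93382236]
0.004 -0.08 [ 92.10139827 201.61364346] [608.87289163 736.09589971]
0.004 0.03 [282.76801025 326.81831408] [611.78194345 275.83357461]
0.004 0.08 [374.92583985 387.33541553] [613.56212969  -5.82268477]
```

View pics/m11.png

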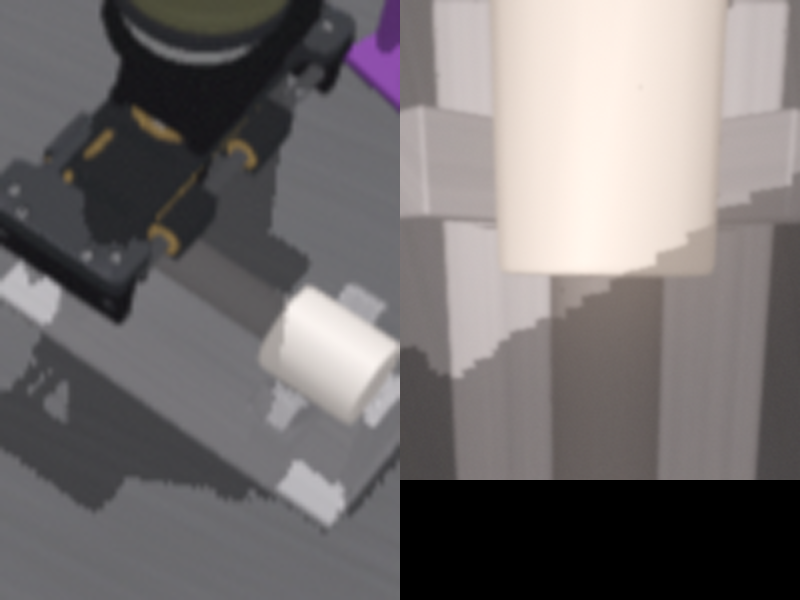

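The head sits in the wide notch, symmetric between its walls (crop x≈608). Its underside is at row 272, which means about +4.5 mm along the cradle, within the play. The riser is level and still held. Release and rise.

arm_command:
  translation:
    - [0,0,0]
    - [0,0,0]
    - [0,0,0]
    - [0,0,0]
    - [0,0,0]
    - [0,0,0]
    - [0,0,0]
    - [0,0,0]
  twist: [0,0,0,0,0,0,0,0]
  grip: 100

```text
time_s: 27.02
tool_pos: [0.5171, 0.2239, 0.0522]
tool_rot: [180.0, 0.5, -11.0]
force: [0.5, 0.0, 0.9]
grip_width: 0.0856
```

arm_command:
  translation:
    - [0,0,-1]
    - [0,0,-2.5]
    - [0,0,-4]
    - [0,0,-4]
    - [0,0,-4]
    - [0,0,-2.5]
    - [0,0,0]
    - [0,0,0]
  twist: [0,0,0,0,0,0,0,0]

```text
time_s: 28.02
tool_pos: [0.5185, 0.2229, 0.2414]
tool_rot: [-179.9, 0.4, -11.1]
force: [0.3, -0.4, -1.1]
grip_width: 0.0869
```

Run:
```python
from h import *
where()
save('wrist','w12.png');save('scene','s12.png')
y=np.radians(-11.1);G=np.array([.526,.267,.06])+.0*1
yy=np.array([-np.sin(y),np.cos(y),0])
for d in (0,.004,.008): print(d,'w',*headpred('w12',G+yy*d,.08,0,-11.1),'s',*headpred('s12',G+yy*d,.08,0,-11.1))
print('tilt5',*headpred('w12',G+yy*.004,.08,5,-11.1),*headpred('s12',G+yy*.004,.08,5,-11.1))
for n in ('w12','s12'):
    c=cv2.imread(f'pics/{n}.png');m=(c.min(2)>(185 if n=='w12' else 170)).astype(np.uint8)
    k,l,st,ce=cv2.connectedComponentsWithStats(m)
    for i in range(1,k):
        if st[i,4]>150: print(n,st[i],ce[i])
c=cv2.imread('pics/w12.png').max(2)
u,v=proj('w12',G+yy*.06).astype(int);print(u,v);print(c[v,u-100:u+100:5]);print(c[max(0,v-90):v+160:5,u])
```

```text
t 28.025 cradle xy [ 0.0011 -0.0447] z 0.2414 [-179.95    0.42  -11.08] F [ 0.3 -0.4 -1.1] M [-0.13  0.01  0.02] 0.0869
0 w [295.  73.] [346. 137.] s [442. 286.] [479. 321.]
0.004 w [295.  68.] [346. 132.] s [444. 287.] [481. 322.]
0.008 w [295.  63.] [346. 128.] s [446. 288.] [482. 323.]
tilt5 [295.  70.] [346. 135.] [444. 286.] [481. 320.]
w12 [292  56  55   4 173] [315.62427746  57.71098266]
w12 [279  65  15  30 414] [285.72705314  79.38405797]
w12 [348  66   8  29 188] [351.47340426  80.26595745]
w12 [ 295   69   46   67 2438] [317.18662838  98.36669401]
w12 [280 121  14  15 166] [286.51807229 127.60843373]
w12 [ 528  228   40   50 1342] [546.88077496 254.02757079]
w12 [578 252  35  33 863] [594.66628042 267.92584009]
s12 [ 96   0  72  20 755] [130.4794702    6.85562914]
s12 [185 151  17  13 168] [192.86904762 156.82142857]
s12 [ 266  231   66   46 1557] [299.48490687 254.51766217]
s12 [379 278  24  25 161] [389.95652174 289.11801242]
s12 [453 287  27  31 508] [463.86614173 301.45866142]
s12 [314 318  34  38 823] [330.29040097 337.7545565 ]
s12 [ 548  325   92  155 8549] [606.99555504 414.15686045]
320 101
[111 112 113 116 113 115 114 114 117 118 143 169 174 165 164 181 222 234
 241 248 248 242 235 225 208 158 169 150 127 123  92  81  80  79  79 100
 111 109 108 109]
[112 113 113 113 116 113 115 115 117 192 166 129 243 245 246 247 247 248
 248 249 247 247 247 246 164 110 108 109 107 104 104 103 104 102  99 101
 101 101 100 100  98 101  99  99 100 100 106 154 122 114]
```

```bash
python3 -c "
from h import *
print(env.sign_off())"
```

```text
the job is handed in; nothing more can be done
None
```

The riser lies released in the steel cradle, head in the wide notch, and I handed the job in at about 28 s of the 58 s. No verdict was reported, so whether it passed is unconfirmed.

**What I did**
- I lifted the riser out of the rack by its head and set the tube end on the block's foot stop. The tool can only point straight down, so I swung the head along an arc until the tube lay in the notches, then let go.
- I took it again across the tube at about 45°, held it there while moving, and rested the tube end in the cradle's narrow notch. Pressing down with the grip eased turned it level in the pads, and only then did I let go.

**Last checks**
- **Riser:** with the gripper open and clear, the head's outline in the wrist and scene views fits a level riser in the cradle, about 2–4 mm along towards the wide end. That is inside the 11 mm of play.
- **Parking:** the parked riser was seen resting in both notches, on the foot stop and let go of, 1–2 mm from the predicted place.
- **Bystanders:** the plug shows no visible movement in the last scene image. The bottle shows up where expected. I did not check the jar's position separately, but the planned path stayed well clear of it.

**Disagreements and doubts**
- My cradle position estimates differed between views by about 2–4 mm. I used a middle value and let the notches centre the riser.
- A few moves overshot by 8–12 mm, and I corrected each before touching anything.
- The final tilt was read only from outlines, which can tell level from about 2° at best.

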